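# Lock a solder reel in its bench stand

### The job

Set the blue solder reel down flat between the four brass dowels of the reel stand and let go of it. Then pull up the red lock knob, slide the blue keeper one hole towards the reel so that its blade reaches over the reel's rim, and let the pin drop fully into that next hole. Finish with the gripper still holding the red knob, pin fully home, and leave the other things on the table where they are.

Things in the scene. Friction and masses are not known exactly. Their poses are not given: they have to be found in the camera images.
- reel_mid (a point): Centre, half-way up, of the loose solder reel: blue flanges, bright wire, lying flat with its axle upright; 56 mm across both flanges, 37 mm high (flanges at the lowest and highest 3 mm), 0.17 to 0.34 kg. Its z axis is the axle. It starts on the worktop, beyond the stand as seen from the robot, at least 20 mm from the things round it.
- stand: The reel stand, fixed to the worktop: grey base plate 265 x 88 x 10 mm carrying a dark perforated rail (165 x 30 mm, its top 26 mm above the worktop) and the nest for the reel. Origin on the worktop. Its x axis points along the rail from the keeper to the nest (to the robot's right, turned up to 0.3 rad either way), z is up. The keeper's sleeve slides along x only.
- nest (a point): Centre of the nest, on the top face of the base plate (10 mm above the worktop): where the underside of the reel must rest. Four brass dowels 9 mm high with tapered tips stand round it at +-23.4 mm along both the stand's x and y, leaving about 2 mm clearance round the reel; fingers fit down between them on the stand's +-x and +-y sides (40 mm gaps). A reel standing in it has its middle 18.5 mm above this point.
- knob (a point): Centre of the red lock knob on top of the blue keeper, on the pin's axis: an upright cylinder 24 mm in diameter and 24 mm high, its middle 72 mm above the worktop while the pin is home; it moves with the keeper and rises with the pin. The steel barrel under it is 18 mm across; the sleeve's top, 46 mm wide, lies at 40 mm. The riser of the blade stands 43 mm from the knob's axis towards the nest.
- blade_tip (a point): Tip of the keeper's steel blade (28 mm wide, 4 mm thick, underside 52 mm above the worktop, 5 mm over a seated reel), pointing to the nest. At the start it is 57 mm short of the nest's centre, in the next hole 12 mm short.
- keeper (a joint): Position of the keeper along the stand's x axis, in m: about 0 at the start, pin in a hole; grows towards the nest; the rail's holes are 45 mm apart, so the next hole towards the nest (the last one) is at 0.045; the end stop is at 0.053. About 1.5 N of friction. The pin has up to 2 mm of play in a hole.
- plunger (a joint): Lift of the spring lock pin, in m: 0 = fully home in a hole, 0.017 = pulled up as far as it goes. The 8 mm pin is clear of its 12 mm hole above about 0.012 and the keeper cannot slide before. A spring pulls it down with 3 N (home) to 5.6 N (up); let go between holes it rides on the rail and drops into the next hole by itself.
- cleaner_bottle: Bottle 49 mm across, 178 mm high, standing behind the work; origin under its centre. Leave it.
- mug: White mug 78 mm across (116 mm over the handle), 101 mm high, behind the reel; origin under its centre. Leave it.
- hex_key: Black hex key, 97 mm long, 6 mm thick, lying left of the reel. Leave it.
- tape_roll: Roll of tape lying flat at the left, 92 mm across, 19 mm high. Leave it.
- calliper: Digital calliper 228 mm long, lying at the left. Leave it.
There are look-alikes about, which are no part of the job. Leave any orange or pink look-alike of the part that bears reel_mid alone.

How it is judged:
By the outcome, as a careful person would: the job done as asked, in the order asked, and still so for the second after the job is handed in, while the arm keeps its last pose, push and grip.
It also fails if it takes over 54 s, if anything falls off the work surface, if the arm or the gripper's body presses on something with over 40 N, if the wrist force passes 120 N, or if a joint passes its speed limit or range.

### The arm

A 6-joint arm with a two-finger parallel gripper is mounted at the origin on a cart in front of the work surface, level with it; the furniture and walls round the work are solid. World frame = base frame: x ahead of the robot, y to its left, z up, the work surface at z = 0. Lengths are in m, angles in rad, forces in N, time in s.
With the tool pointing down it reaches from about 0.425 to 0.925 m from the base axis. Payload 12.5 kg.
Tool frame: the origin (TCP) lies midway between the tips of the shut fingers; the grasp point (between the pads) lies 19 mm behind it (hold_point_z is the distance from the TCP to the grasp point, in m); z points along the fingers, y is the line along which they close (so a half turn about z gives the same grasp; the last joint's range is limited). The gripper opens to 85 mm and grips with 20 to 120 N. Pads are 22 mm wide; open, the fingers measure 114 mm over their backs; the gripper's body (76 mm by 85 mm) begins 54 mm behind the grasp point. The pads swing forward as they close: fully open they stand 13 mm farther back than shut.
Start: joints at [1.132, 0.491, 1.559, -0, 1.092, -0.106], TCP at [0.204, 0.591, 0.231] pointing down, gripper open.
Joint ranges: [-3.1, 3.1], [-0.84, 2.19], [0.05, 2.79], [-1.13, 4.28], [0.06, 2.93], [-2.69, 2.69]. Speed limits (rad/s): [2.22, 2.22, 2.79, 3.14, 3.14, 3.14].

### API

Orientations are given as a unit quaternion [x, y, z, w].
In Python, from workcell import read_state, grab_frame, calibration, close_job, hold_point_z gives the robot as it stands.
- The arm moves only by the tool arm_command, never from a script. Its argument "series" is a list of rows, each a list of 7 numbers: the turn, a rotation vector about the tool's x, y, z in rad, then the shift along the tool's x, y, z in mm, then the finger opening in mm, from 0 to 85.4. A call has 1 to 20 rows; each row shifts and turns the commanded pose from where the row before left it, along the tool's axes as they then stand; what a row does not reach is not made up. A row lasts 1/10 s, in which the tool goes at most 50 mm and 8.59 degrees, less where a joint would pass 70% of its speed; a pose out of reach is approached as far as the arm can. A call is refused whole if a number of a shift passes 50 or a number of a turn 0.15, either way. A call with a gripper value outside its range is refused whole. The fingers move at their own pace and stop on an object; "grip_force" is the grip in N (left out, the last holds). Time passes only in rows, so rows that do not move let the fingers close. It gives the time, the measured TCP pose, the force, the opening and the grip force at its end, in the units of the state.
- read_state(): the state, without advancing time (a new reading comes with each control period).
- grab_frame(name): name is "side" or "top" or "wrist"; returns the picture (480x640x3 uint8, red, green, blue); there is no depth.
- calibration(name): a dict with "camera_matrix" (3x3 intrinsics, pixels), "R" (3x3) and "t" (3): a world point X has camera coordinates R X + t. Camera axes: x right, y down, z forward; pixel columns grow to the right and rows downward; lengths in m; the calibration is good to about 2 mm. A picture is of the moment at which its call begins: read the wrist's pose just before it. calibration takes no time and is no camera call; for the wrist camera it gives the pose at the moment of the call.
- close_job(): hands the job in; it is judged then, once.
The state is a dict: "time": time; "joints": joint angles; "dq": joint speeds; "joint_efforts": joint torques, N m; "tcp_pos": TCP position; "eef_rot": TCP orientation; "force": force on the tool from outside, world axes, zero at the start; "torque": the same for the moment, N m; "finger_gap": finger opening in m; "grasp_force": force on a finger pad.
Only numpy, scipy, OpenCV 4.12 (cv2) and the standard library are available. Lean on these libraries where they do the work, as an engineer would, in place of code of your own. Each camera call takes 0.05 s, during which the arm holds its last target. There are 200 camera calls.

## Working session

There is one attempt and no reset: what is moved stays moved. The work goes in short steps, Python scripts to look and compute and a tool call to move; the robot and the scene stay as the last step left them, time stands still between calls to the robot, and variables do not carry over. Pictures are saved under pics/ and viewed, at most 12 in all, crops included, and the job is handed in when it is done.

Besides the shell and the picture viewer there is one more tool, called after ">>>" by a JSON object that holds its "name" and its "arguments". arm_command: Moves the arm, as the interface text tells. Its arguments: {"type":"object","properties":{"series":{"type":"array","items":{"type":"array","items":{"type":"number"}}},"grip_force":{"type":"number"}},"required":["series"]}

```bash
mkdir -p pics; python3 - <<'E'
from workcell import *
import cv2,json
print(read_state(), hold_point_z if not callable(hold_point_z) else hold_point_z())
for n in("side","top"):
    f=grab_frame(n); cv2.imwrite(f"pics/{n}0.png",f[:,:,::-1])
    c=calibration(n); print(n,c)
E
```

```text
{'time': 0.0, 'joints': array([ 1.13242550e+00,  4.91583066e-01,  1.55946594e+00, -2.09263039e-06,
        1.09166724e+00, -1.05595662e-01]), 'dq': array([ 0.00063861,  0.00125037,  0.00135251,  0.00035427, -0.00040581,
        0.00038568]), 'joint_efforts': array([-4.40739677e-03, -6.18458748e+01, -2.61587638e+01, -2.60862371e-04,
        4.14270980e-03, -6.07445443e-06]), 'tcp_pos': array([0.20404762, 0.59051597, 0.23070745]), 'eef_rot': array([ 1.65620405e-01,  9.86189417e-01, -5.41393681e-04, -1.50028049e-04]), 'force': array([-0.19517957,  0.51259071, -0.59291045]), 'torque': array([-0.01793926, -0.00495537, -0.01470829]), 'grasp_force': 0.0, 'finger_gap': 0.0850901888921505} 0.0187
side {'camera_matrix': array([[605.21349016,   0.        , 319.89616729],
       [  0.        , 605.21349016, 239.05898379],
       [  0.        ,   0.        ,   1.        ]]), 'R': array([[ 0.16341961, -0.9863169 , -0.0217486 ],
       [-0.64392111, -0.08993562, -0.75978759],
       [ 0.74743537,  0.13816858, -0.64980752]]), 't': array([-0.17922414,  0.44420481,  1.24856181])}
top {'camera_matrix': array([[616.85449043,   0.        , 309.47236506],
       [  0.        , 616.85449043, 242.93807387],
       [  0.        ,   0.        ,   1.        ]]), 'R': array([[ 0.02737778, -0.99958247, -0.00923835],
       [-0.99228281, -0.02605744, -0.12122637],
       [ 0.12093503,  0.01248596, -0.9925819 ]]), 't': array([-0.10206298,  0.58461863,  1.93549263])}
```

View pics/side0.png

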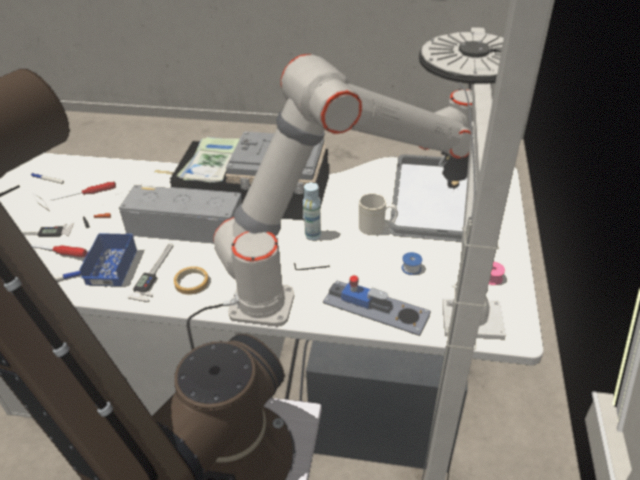

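View pics/top0.png

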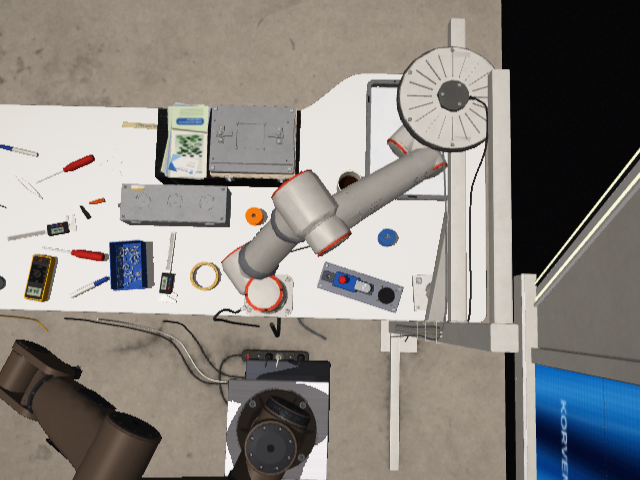

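Top and side show that the brown arm is ours. The white arm is a static obstacle with its base at top (265,293) and its forearm over the scene. The stand is at top (360,287) / side (377,305), with the red knob at (342,280)/(354,281). The blue reel is at (388,237)/(412,262). An orange and a pink look-alike are elsewhere.

```bash
cat > h.py <<'E'
import numpy as np, cv2
from workcell import *
def P(c): return c["camera_matrix"]@np.c_[c["R"],c["t"]]
def tri(c1,p1,c2,p2):
    X=cv2.triangulatePoints(P(c1),P(c2),np.array(p1,float).reshape(2,1),np.array(p2,float).reshape(2,1)); return (X[:3]/X[3]).ravel()
def proj(c,X):
    x=P(c)@np.r_[X,1]; return x[:2]/x[2]
def onz(c,p,z):
    d=c["R"].T@np.linalg.inv(c["camera_matrix"])@np.r_[p,1]; o=-c["R"].T@c["t"]; return o+d*(z-o[2])/d[2]
E
python3 - <<'E'
from h import *
np.set_printoptions(precision=3,suppress=True)
s,t=calibration("side"),calibration("top")
for n,a,b in [("knob",(342,280),(354,281)),("reel",(388,237),(412,259)),("pinkish base-top disc",(265,293),(255,245)),("elbow ring near",(330,243),(341,110)),("elbow ring far",(296,180),(303,65)),("wrist ring",(438,162),(460,140)),("bottle",(345,180),(372,200)),("shoulder",(262,262),(228,245))]:
    X=tri(t,a,s,b); print(n,X,proj(t,X)-a)
for n,p in [("nest top",(386,296)),("standcorner",(322,263)),("c2",(404,287)),("c3",(399,312)),("c4",(317,288))]: print(n,onz(t,p,.01))
T=cv2.imread("pics/top0.png"); S=cv2.imread("pics/side0.png")
a=cv2.resize(T[170:320,220:420],(800,600))[:, :]; b=cv2.resize(S[220:340,280:520],(800,400))
a=cv2.resize(T[215:320,300:420],(400,350),interpolation=cv2.INTER_CUBIC); b=cv2.resize(S[240:340,310:430],(400,350),interpolation=cv2.INTER_CUBIC)
cv2.imwrite("pics/c1.png",np.hstack([a,b]))
E
```

```text
knob [ 0.469 -0.192  0.07 ] [ 0.24  -0.033]
reel [ 0.613 -0.335  0.034] [-0.465  0.039]
pinkish base-top disc [0.417 0.037 0.209] [-0.414  0.096]
elbow ring near [ 0.531 -0.146  0.514] [ 1.796 -0.249]
elbow ring far [ 0.674 -0.05   0.546] [-2.785  0.501]
wrist ring [ 0.79  -0.435  0.307] [-2.401  0.076]
bottle [ 0.783 -0.2    0.093] [ 2.075 -0.241]
shoulder [0.501 0.094 0.134] [-13.161   3.661]
nest top [ 0.426 -0.335  0.01 ]
standcorner [ 0.526 -0.128  0.01 ]
c2 [ 0.456 -0.393  0.01 ]
c3 [ 0.376 -0.377  0.01 ]
c4 [ 0.445 -0.114  0.01 ]
```

View pics/c1.png

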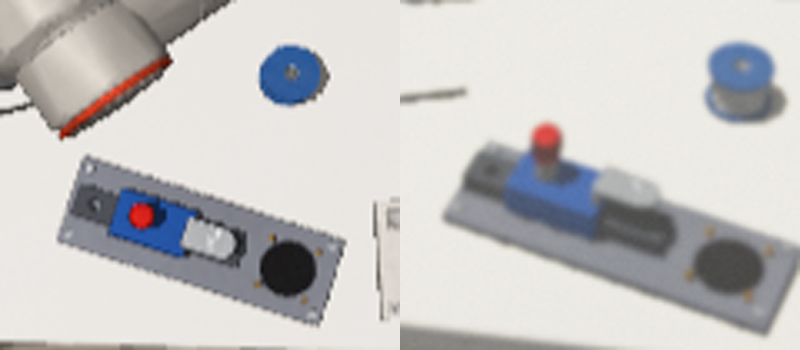

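The knob triangulates to z=70 mm, as expected, and the reel's flange to 34 mm. The stand's x axis is about (-0.29,-0.96). The crop shows the dowels round the black nest disc. First move: lift and retract to clear the white arm before swinging right.

>>> {"name": "arm_command", "arguments": {"series": [[0,0,0,0,-40,-34,85],[0,0,0,0,-40,-34,85],[0,0,0,0,-40,-34,85],[0,0,0,0,-40,-34,85],[0,0,0,0,-40,-34,85],[0,0,0,0,-40,-34,85],[0,0,0,0,-40,-34,85],[0,0,0,0,0,0,85]]}}

```text
time: 0.9
tcp_pos: [0.1159, 0.3362, 0.4622]
eef_rot: [0.166, 0.986, 0.004, 0.001]
force: [0.1, 1.1, -0.4]
finger_gap: 0.0852
grasp_force: 0.0
```

>>> {"name": "arm_command", "arguments": {"series": [[0,0,0.15,-50,0,0,85],[0,0,0.15,-50,0,0,85],[0,0,0.15,-50,0,0,85],[0,0,0.15,-50,0,0,85],[0,0,0.15,-50,0,0,85],[0,0,0.15,-50,0,0,85],[0,0,0.15,-50,0,0,85],[0,0,0.15,-50,0,0,85],[0,0,0.15,-50,0,0,85],[0,0,0.15,-50,0,0,85],[0,0,0.15,-50,0,0,85],[0,0,0.15,-50,0,0,85],[0,0,0,0,0,0,85]]}}

```text
time: 2.2
tcp_pos: [0.3251, -0.145, 0.4571]
eef_rot: [0.879, 0.477, -0.001, -0.001]
force: [0.8, 0.4, 0.2]
finger_gap: 0.085
grasp_force: 0.0
```

```bash
python3 - <<'E'
from h import *
np.set_printoptions(precision=3,suppress=True)
s=read_state(); print(s['time'],s['joints'],s['tcp_pos'],s['eef_rot'],s['force'])
from scipy.spatial.transform import Rotation as Ro
print(Ro.from_quat(s['eef_rot']).as_matrix())
c=calibration("wrist"); print(-c['R'].T@c['t'], c['R'])
print([proj(c,p) for p in [(.613,-.335,.03),(.426,-.335,.01),(.469,-.192,.08)]])
E
```

```text
2.2 [-0.605 -0.098  1.73  -0.001  1.511 -0.029] [ 0.325 -0.145  0.457] [ 0.879  0.477 -0.001 -0.001] [0.815 0.437 0.181]
[[ 0.545  0.839 -0.002]
 [ 0.839 -0.545  0.   ]
 [-0.001 -0.002 -1.   ]]
[ 0.361 -0.088  0.6  ] [[ 0.839 -0.544 -0.001]
 [-0.524 -0.809  0.268]
 [-0.147 -0.224 -0.963]]
[array([529.739, 189.456]), array([428.906, 243.634]), array([422.901, 166.018])]
```

```bash
python3 - <<'E'
from h import *
import pickle
c=calibration("wrist"); f=grab_frame("wrist"); pickle.dump((c,f),open("w1.pkl","wb")); cv2.imwrite("pics/w1.png",f[:,:,::-1])
E
```

>>> {"name": "arm_command", "arguments": {"series": [[0,0,0,-10,45,35,85],[0,0,0,-10,45,40,85],[0,0,0,-10,45,40,85],[0,0,0,-10,45,40,85],[0,0,-0.14,0,0,0,85],[0,0,-0.14,0,0,0,85],[0,0,0,0,0,0,85],[0,0,0,0,0,0,85]]}}

```text
time: 3.05
tcp_pos: [0.4363, -0.2467, 0.3292]
eef_rot: [0.8, 0.6, 0.0, -0.0]
force: [0.0, 1.1, 0.7]
finger_gap: 0.0848
grasp_force: 0.0
```

```bash
python3 - <<'E'
from h import *
import pickle
c=calibration("wrist"); f=grab_frame("wrist"); pickle.dump((c,f),open("w2.pkl","wb")); cv2.imwrite("pics/w2.png",f[:,:,::-1])
s=read_state(); print(s['time'],s['tcp_pos'],s['eef_rot'],s['force'])
E
```

```text
3.1 [ 0.43608628 -0.24689329  0.32941376] [8.00004030e-01 5.99994619e-01 9.77676998e-05 2.29205938e-05] [-0.00383075 -1.08859989  0.12177561]
```

View pics/w1.png

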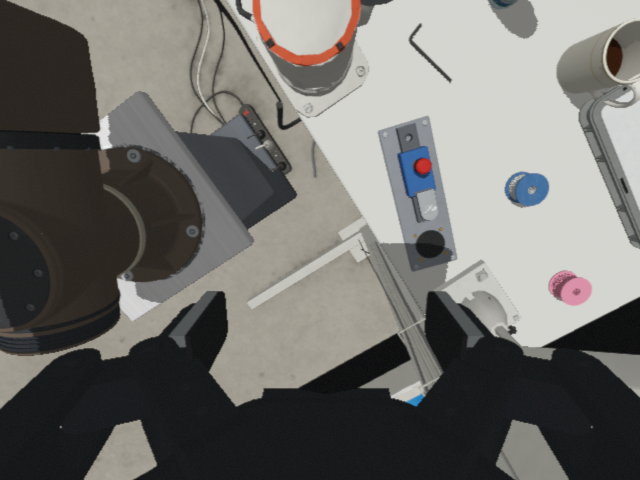

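View pics/w2.png

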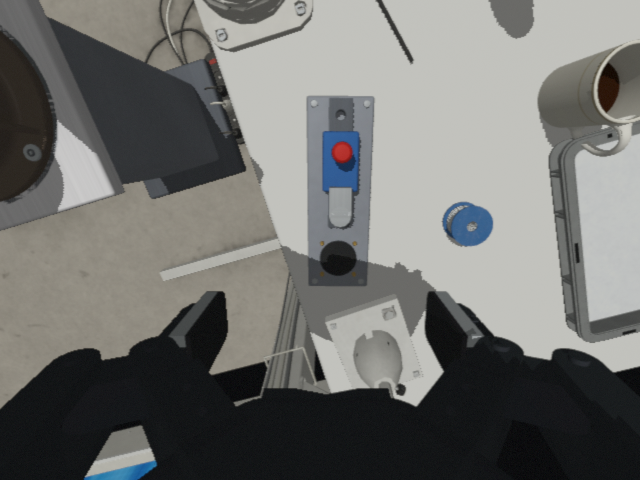

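w1 and w2 show the stand almost upright in the picture in w2. The knob is at (343,152), the nest disc at (338,259), the reel top's hole at (473,226) and the blade tip at (340,228). In w1 the same points are at (423,166), (430,244) and (532,189).

```bash
python3 - <<'E'
from h import *
import pickle
np.set_printoptions(precision=4,suppress=True)
(c1,f1),(c2,f2)=[pickle.load(open(f"w{i}.pkl","rb")) for i in (1,2)]
def blob(f,roi,cond):
    x0,y0,x1,y1=roi; p=f[y0:y1,x0:x1].astype(int); r,g,b=p[...,0],p[...,1],p[...,2]
    m=cond(r,g,b).astype(np.uint8); n,l,st,ce=cv2.connectedComponentsWithStats(m); k=1+np.argmax(st[1:,4]); 
    pts=np.argwhere(l==k)[:,::-1].astype(np.float32); return ce[k]+[x0,y0],st[k]+[x0,y0,0,0,0]
red=lambda r,g,b:(r>120)&(g<80)&(b<80)
blk=lambda r,g,b:(r<45)&(g<45)&(b<45)
blue=lambda r,g,b:(b>r+50)
for n,ra,rb,cd,z in [("knob",(400,140,450,190),(320,130,370,180),red,.08),("disc",(408,222,450,265),(312,232,366,285),blk,.01),("reel",(495,160,560,215),(435,195,505,255),blue,.037)]:
    a,sa=blob(f1,ra,cd); b,sb=blob(f2,rb,cd); print(n,a,sa,b,sb); print(tri(c1,a,c2,b),onz(c1,a,z),onz(c2,b,z))
print("reelhole",tri(c1,(532,189.5),c2,(473,226.5)),onz(c2,(473,226.5),.037),onz(c1,(532,189.5),.037))
for p in [(313,103),(369,103),(312.5,281),(363.5,280.5)]: print("screw",onz(c2,p,.01))
g=cv2.resize(np.hstack([f2[90:290,290:390],f2[180:380-100,420:520].repeat(2,0)[:200]]),(800,800),interpolation=cv2.INTER_CUBIC)
a=cv2.resize(f2[225:290,300:375],(400,347),interpolation=cv2.INTER_CUBIC); b=cv2.resize(f2[195:260,435:510],(400,347),interpolation=cv2.INTER_CUBIC)
cv2.imwrite("pics/c2.png",np.hstack([a,b])[:,:,::-1])
E
```

```text
knob [423.1568 165.5135] [416 158  15  16 185] [341.5804 151.5899] [332 142  20  20 317]
[ 0.4698 -0.1916  0.0796] [ 0.4697 -0.1916  0.08  ] [ 0.4698 -0.1915  0.08  ]
disc [428.6886 248.7029] [416 239  28  19 350] [337.7256 258.4523] [321 242  35  34 944]
[ 0.4242 -0.3448 -0.0023] [ 0.421  -0.3434  0.01  ] [ 0.427  -0.3369  0.01  ]
reel [529.508  188.4211] [505 172  44  34 874] [469.614  224.1805] [ 443  202   50   44 1324]
[ 0.6123 -0.3322  0.0324] [ 0.6103 -0.3302  0.037 ] [ 0.6106 -0.3306  0.037 ]
reelhole [ 0.6196 -0.3402  0.0226] [ 0.6145 -0.335   0.037 ] [ 0.6131 -0.3341  0.037 ]
screw [ 0.4535 -0.1246  0.01  ]
screw [ 0.5228 -0.1447  0.01  ]
screw [ 0.3815 -0.3605  0.01  ]
screw [ 0.4545 -0.3809  0.01  ]
```

View pics/c2.png

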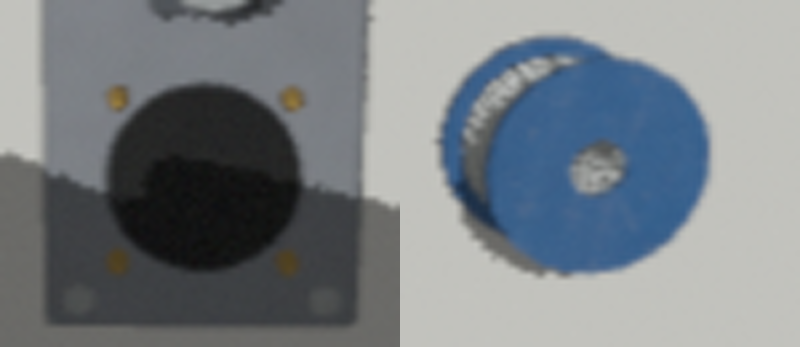

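Checks: knob top 80 mm, consistent. The nest (0.427,-0.337) at plate height and the reel axle (0.613,-0.3345) agree with the top view. The tool yaw is already aligned with the stand to within about 0.3°. Descending first, then going out low to stay under the white forearm.

>>> {"name": "arm_command", "arguments": {"series": [[0,0,0,0,0,30,85],[0,0,0,0,0,30,85],[0,0,0,0,0,30,85],[0,0,0,0,0,30,85],[0,0,0,0,0,30,85],[0,0,0,0,0,30,85],[0,0,0,-6,32,8,85],[0,0,0,-6,32,8,85],[0,0,0,-6,32,8,85],[0,0,0,-6,32,8,85],[0,0,0,-6,32,8,85],[0,0,0,-5,32,8,85],[0,0,0,0,0,0,85],[0,0,0,0,0,0,85]]}}

```text
time: 4.5
tcp_pos: [0.6104, -0.3342, 0.1009]
eef_rot: [0.8, 0.6, -0.0, -0.0]
force: [-0.7, -0.6, -0.2]
finger_gap: 0.0849
grasp_force: 0.0
```

```bash
cat > go.py <<'E'
from h import *
from scipy.spatial.transform import Rotation as Ro
import sys
np.set_printoptions(precision=4,suppress=True)
def delta(X):
    s=read_state(); R=Ro.from_quat(s['eef_rot']).as_matrix(); d=R.T@(np.array(X)-s['tcp_pos'])*1000
    print("t",s['time'],"tcp",s['tcp_pos'],"yaw(y-axis)",np.arctan2(R[1,1],R[0,1]),"tilt",R[:,2],"F",s['force'],"gap",s['finger_gap'],"gf",s['grasp_force'],"move mm",d)
if len(sys.argv)>3: delta([float(v) for v in sys.argv[1:4]])
E
python3 go.py .613 -.3345 .003; python3 - <<'E'
from h import *
c=calibration("wrist");f=grab_frame("wrist");cv2.imwrite("pics/w3.png",f[:,:,::-1])
print(proj(c,(.613,-.3345,.037)))
E
```

```text
t 4.5 tcp [ 0.6104 -0.3342  0.1009] yaw(y-axis) -0.28315522361792106 tilt [-0.0006  0.0005 -1.    ] F [-0.7181 -0.5993 -0.2379] gap 0.08485311693021286 gf 0.0 move mm [ 0.4306  2.6228 97.9276]
[331.43153134 253.72263833]
```

View pics/w3.png

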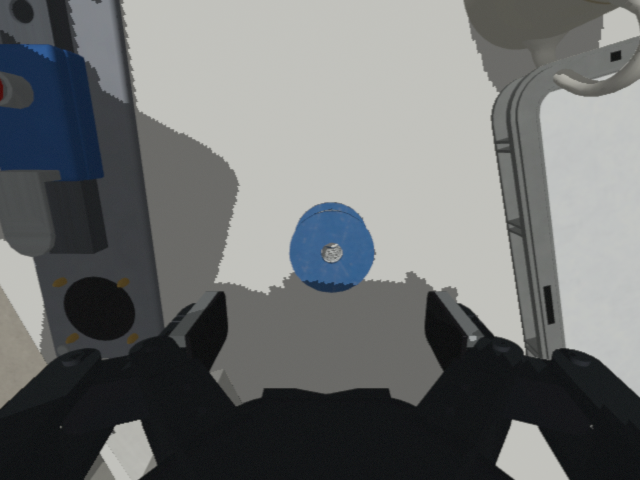

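The reel's hole is at (332,253), as predicted at (331,254). Descending and gripping.

>>> {"name": "arm_command", "arguments": {"series": [[0,0,0,0.4,2.6,25,85],[0,0,0,0,0,25,85],[0,0,0,0,0,25,85],[0,0,0,0,0,15,85],[0,0,0,0,0,7,85],[0,0,0,0,0,0,85],[0,0,0,0,0,0,45],[0,0,0,0,0,0,45],[0,0,0,0,0,0,45],[0,0,0,0,0,0,45],[0,0,0,0,0,0,45],[0,0,0,0,0,0,45],[0,0,0,0,0,0,45],[0,0,0,0,0,0,45]], "grip_force": 40}}

```text
time: 5.95
tcp_pos: [0.6135, -0.3355, 0.006]
eef_rot: [0.799, 0.601, 0.0, 0.001]
force: [-1.0, -0.0, 6.8]
finger_gap: 0.0539
grasp_force: 40.7
```

>>> {"name": "arm_command", "arguments": {"series": [[0,0,0,0,0,-15,45],[0,0,0,0,0,-20,45],[0,0,0,0,0,-20,45],[0,0,0,0,0,-5,45],[0,0,0,-6,-20,0,45],[0,0,0,-6,-20,0,45],[0,0,0,-6,-20,0,45],[0,0,0,-6,-20,0,45],[0,0,0,-6,-20,0,45],[0,0,0,-6,-20,0,45],[0,0,0,-6,-20,0,45],[0,0,0,-6,-20,0,45],[0,0,0,-5.5,-18,0,45],[0,0,0,0,0,0,45],[0,0,0,0,0,0,45]]}}

```text
time: 7.45
tcp_pos: [0.4272, -0.3373, 0.0646]
eef_rot: [0.8, 0.6, 0.0, 0.0]
force: [-0.3, -0.4, -3.0]
finger_gap: 0.0534
grasp_force: 42.8
```

```bash
python3 go.py .427 -.337 .016; python3 - <<'E'
from h import *
import pickle
c=calibration("wrist");f=grab_frame("wrist");pickle.dump((c,f),open("w4.pkl","wb"));cv2.imwrite("pics/w4.png",f[:,:,::-1])
print(proj(c,(.427,-.337,.0976)),proj(c,(.427,-.337,.01)))
g=grab_frame("side");cv2.imwrite("pics/s4.png",g[:,:,::-1])
b=cv2.resize(g[220:340,310:470],(800,600),interpolation=cv2.INTER_CUBIC)[:, :]
cv2.imwrite("pics/c4.png",np.hstack([cv2.resize(f[140:440,180:500],(480,450)),cv2.resize(b,(320,240)).repeat(1,0) if 0 else cv2.copyMakeBorder(cv2.resize(b,(320,240)),0,210,0,0,0)])[:,:,::-1])
E
```

```text
t 7.45 tcp [ 0.4272 -0.3373  0.0646] yaw(y-axis) -0.28268888692976335 tilt [ 0.0005 -0.0003 -1.    ] F [-0.2722 -0.3712 -2.952 ] gap 0.05341534335897557 gf 42.82725691795349 move mm [ 0.2664 -0.3136 48.6313]
[327.97977159 334.81245226] [327.00062535 258.57722866]
```

View pics/c4.png

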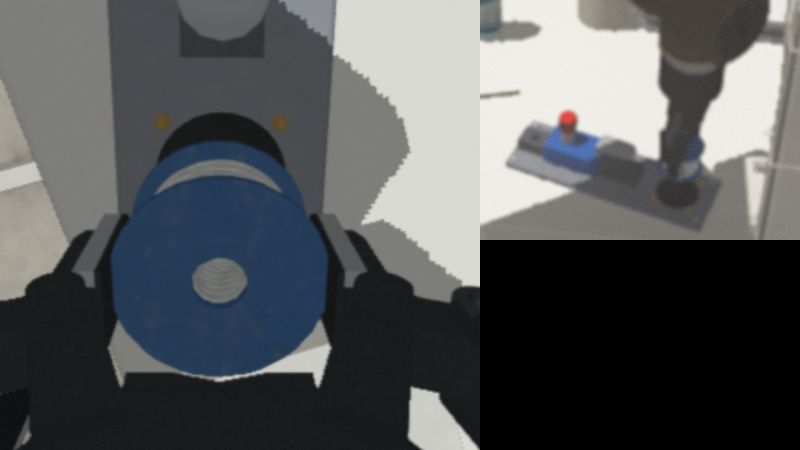

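The reel is held level, with its hole at full-frame (326,327). The two keeper-side dowels are visible at (288.7,221.3) and (366.7,220.7). I'll compare reel and nest positions in this same frame.

```bash
python3 - <<'E'
from h import *
import pickle
np.set_printoptions(precision=4,suppress=True)
c,f=pickle.load(open("w4.pkl","rb"))
C=-c['R'].T@c['t']
sx=np.array([-.285,-.9585,0]); sy=np.array([.9585,-.285,0])
for z in (.085,.09,.0956):
    h=onz(c,(326,327.3),z); l=onz(c,(180+111/1.5,140+270/1.5),z); r=onz(c,(180+327/1.5,140+270/1.5),z); b=onz(c,(326,140+376/1.5),z)
    print(z,"hole",h,"width",np.linalg.norm(l-r),"hole->near rim",np.linalg.norm(h-b))
for zz in (.017,.019):
    a=onz(c,(288.7,221.3),zz);b=onz(c,(366.7,220.7),zz); m=(a+b)/2; print("dowels",a,b,np.linalg.norm(a-b),"nest",m+.0234*sx)
c2,f2=pickle.load(open("w2.pkl","rb"))
ds=np.array([onz(c2,(300+u/5.333,225+v/5.333),.018) for u,v in [(118,98),(292,98),(118,262),(288,262)]]); print(ds.mean(0),ds)
print("disc w2",onz(c2,(338.2,258.3),.01))
E
```

```text
0.085 hole [ 0.4251 -0.3409  0.085 ] width 0.058628842417871724 hole->near rim 0.030814131853018862
0.09 hole [ 0.4259 -0.3381  0.09  ] width 0.0562302659221995 hole->near rim 0.02955348863802225
0.0956 hole [ 0.4268 -0.3349  0.0956] width 0.05354386024704669 hole->near rim 0.028141568237226074
dowels [ 0.4126 -0.3065  0.017 ] [ 0.4563 -0.3188  0.017 ] 0.045426085246974744 nest [ 0.4278 -0.3351  0.017 ]
dowels [ 0.4129 -0.3061  0.019 ] [ 0.4562 -0.3183  0.019 ] 0.044948458691429 nest [ 0.4279 -0.3347  0.019 ]
[ 0.428  -0.3352  0.018 ] [[ 0.4124 -0.3064  0.018 ]
 [ 0.4567 -0.3193  0.018 ]
 [ 0.3993 -0.351   0.018 ]
 [ 0.4437 -0.3639  0.018 ]]
disc w2 [ 0.4277 -0.3369  0.01  ]
```

>>> {"name": "arm_command", "arguments": {"series": [[0,0,0,-0.8,1.2,12,45],[0,0,0,0,0,14,45],[0,0,0,0,0,8,45],[0,0,0,0,0,3,45],[0,0,0,0,0,2,45],[0,0,0,0,0,2,45],[0,0,0,0,0,0,45]]}}

```text
time: 8.25
tcp_pos: [0.4281, -0.3382, 0.0235]
eef_rot: [0.799, 0.601, 0.0, 0.0]
force: [0.7, 0.1, -3.0]
finger_gap: 0.0537
grasp_force: 42.9
```

>>> {"name": "arm_command", "arguments": {"series": [[0,0,0,0,0,2,45],[0,0,0,0,0,2,45],[0,0,0,0,0,2,45],[0,0,0,0,0,0,45]]}}

```text
time: 8.65
tcp_pos: [0.4279, -0.3381, 0.0172]
eef_rot: [0.799, 0.601, 0.0, -0.0]
force: [-0.3, -0.5, -3.8]
finger_gap: 0.0535
grasp_force: 42.9
```

```bash
python3 go.py .428 -.338 .016; python3 - <<'E'
from h import *
c=calibration("wrist");f=grab_frame("wrist");cv2.imwrite("pics/w5.png",f[:,:,::-1])
g=grab_frame("side")
a=cv2.resize(f[140:440,180:500],(480,450));b=cv2.resize(g[260:340,360:440],(320,320),interpolation=cv2.INTER_CUBIC)
cv2.imwrite("pics/c5.png",np.hstack([a,cv2.copyMakeBorder(b,0,130,0,0,0)])[:,:,::-1])
E
```

```text
t 8.65 tcp [ 0.4279 -0.3381  0.0172] yaw(y-axis) -0.2820304613652069 tilt [-0.0002  0.0003 -1.    ] F [-0.2737 -0.5256 -3.7574] gap 0.0534642160772099 gf 42.855180501937866 move mm [0.1218 0.0682 1.1594]
```

View pics/c5.png

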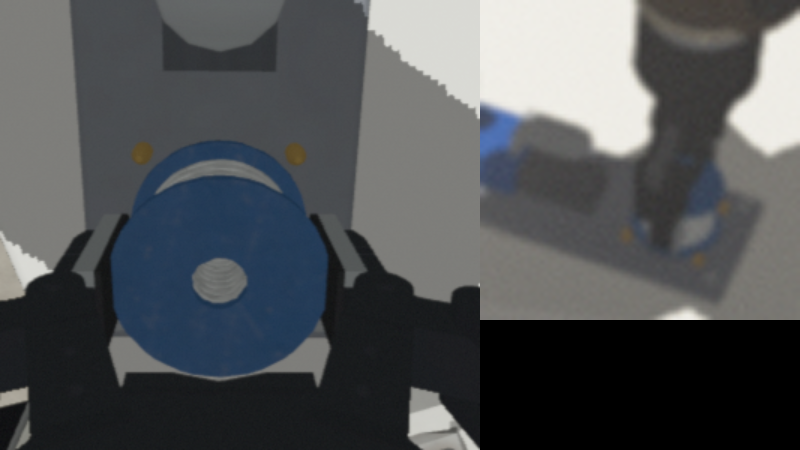

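The reel's lower flange sits centred between the dowels at crop (142,153) and (296,153), with no contact yet. Lowering the last bit until it touches.

>>> {"name": "arm_command", "arguments": {"series": [[0,0,0,0,0,1,45],[0,0,0,0,0,1,45],[0,0,0,0,0,0,45]]}}

```text
time: 9.05
tcp_pos: [0.428, -0.3382, 0.016]
eef_rot: [0.799, 0.601, 0.0, 0.0]
force: [-2.3, 1.9, 5.8]
finger_gap: 0.0539
grasp_force: 43.2
```

>>> {"name": "arm_command", "arguments": {"series": [[0,0,0,0,0,0,70],[0,0,0,0,0,0,85],[0,0,0,0,0,0,85],[0,0,0,0,0,0,85],[0,0,0,0,0,0,85],[0,0,0,0,0,-20,85],[0,0,0,0,0,-30,85],[0,0,0,0,0,-30,85],[0,0,0,0,0,-30,85],[0,0,0,0,0,0,85],[0,0,0,0,0,0,85]]}}

```text
time: 10.15
tcp_pos: [0.428, -0.3382, 0.1257]
eef_rot: [0.799, 0.601, 0.0, 0.001]
force: [-0.1, 0.4, -0.4]
finger_gap: 0.0848
grasp_force: 0.0
```

```bash
python3 go.py .4698 -.1915 .053; python3 - <<'E'
from h import *
import pickle
np.set_printoptions(precision=4,suppress=True)
c=calibration("wrist");f=grab_frame("wrist");pickle.dump((c,f),open("w6.pkl","wb"));cv2.imwrite("pics/w6.png",f[:,:,::-1])
print(proj(c,(.428,-.336,.047)),proj(c,(.4698,-.1915,.084)))
E
```

```text
t 10.15 tcp [ 0.428  -0.3382  0.1257] yaw(y-axis) -0.281970983763615 tilt [ 0.0008 -0.0007 -1.    ] F [-0.1166  0.4365 -0.3768] gap 0.08481912978905426 gf 0.0 move mm [152.5699  -0.7565  72.6247]
[326.3081 244.8145] [326.7084 -43.8987]
```

View pics/w6.png

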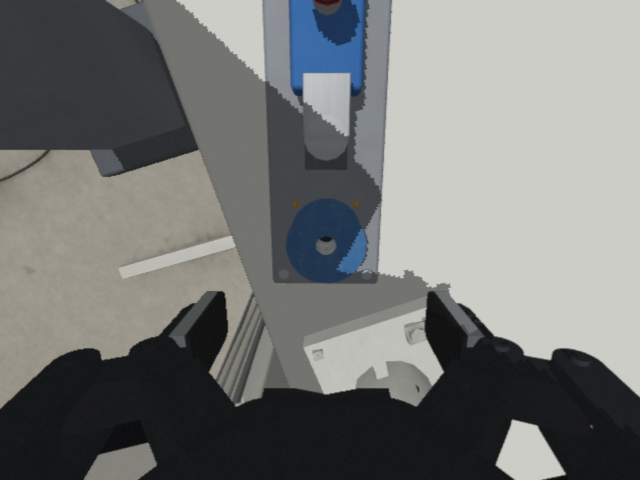

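The reel is seated in the nest and released, centre (326,240), with dowels visible at its corners. Now to a point above the knob, with a numeric check there.

>>> {"name": "arm_command", "arguments": {"series": [[0,0,0,30,0,0,85],[0,0,0,30,0,0,85],[0,0,0,30,0,0,85],[0,0,0,30,0,0,85],[0,0,0,20,0,0,85],[0,0,0,12,-0.8,0,85],[0,0,0,0,0,0,85],[0,0,0,0,0,0,85]]}}

```text
time: 11.0
tcp_pos: [0.4694, -0.1923, 0.125]
eef_rot: [0.799, 0.601, -0.0, -0.0]
force: [0.7, -0.8, 0.7]
finger_gap: 0.0848
grasp_force: 0.0
```

```bash
python3 go.py .4698 -.1915 .052; python3 - <<'E'
from h import *
np.set_printoptions(precision=4,suppress=True)
c=calibration("wrist");f=grab_frame("wrist");cv2.imwrite("pics/w7.png",f[:,:,::-1])
p=f.astype(int);m=((p[...,0]>110)&(p[...,1]<70)&(p[...,2]<70)).astype(np.uint8)
n,l,st,ce=cv2.connectedComponentsWithStats(m);k=1+np.argmax(st[1:,4]);print(ce[k],st[k],onz(c,ce[k],.082),"pred",proj(c,(.4698,-.1915,.084)))
E
```

```text
t 11.0 tcp [ 0.4694 -0.1923  0.125 ] yaw(y-axis) -0.2817884360277198 tilt [-0.0005  0.0003 -1.    ] F [ 0.7226 -0.7972  0.6681] gap 0.08479282757978882 gf 0.0 move mm [ 0.9123  0.2    72.9799]
[328.0524 262.9787] [ 309  245   39   37 1126] [ 0.47  -0.191  0.082] pred [327.9394 265.0743]
```

>>> {"name": "arm_command", "arguments": {"series": [[0,0,0,1,0.4,25,85],[0,0,0,0,0,25,85],[0,0,0,0,0,15,85],[0,0,0,0,0,8,85],[0,0,0,0,0,0,60],[0,0,0,0,0,0,35],[0,0,0,0,0,0,15],[0,0,0,0,0,0,15],[0,0,0,0,0,0,15],[0,0,0,0,0,0,15],[0,0,0,0,0,0,15],[0,0,0,0,0,0,15]], "grip_force": 50}}

```text
time: 12.25
tcp_pos: [0.4711, -0.1915, 0.0533]
eef_rot: [0.799, 0.601, 0.001, 0.001]
force: [2.1, -0.6, 5.6]
finger_gap: 0.0224
grasp_force: 48.8
```

>>> {"name": "arm_command", "arguments": {"series": [[0,0,0,0,0,-4,15],[0,0,0,0,0,-4,15],[0,0,0,0,0,-4,15],[0,0,0,0,0,-3,15],[0,0,0,0,0,0,15],[0,0,0,0,0,0,15]]}}

```text
time: 12.85
tcp_pos: [0.4709, -0.1914, 0.0677]
eef_rot: [0.799, 0.601, 0.0, 0.001]
force: [5.2, -2.6, -6.4]
finger_gap: 0.0222
grasp_force: 49.2
```

>>> {"name": "arm_command", "arguments": {"series": [[0,0,0,-3,0.4,0,15],[0,0,0,-5,0,0,15],[0,0,0,-6,0,0,15],[0,0,0,-6,0,0,15],[0,0,0,-6,0,0,15],[0,0,0,-6,0,0,15],[0,0,0,-4,0,0,15],[0,0,0,-2,0,0,15],[0,0,0,0,0,0,15],[0,0,0,0,0,0,15]]}}

```text
time: 13.85
tcp_pos: [0.4601, -0.2279, 0.0675]
eef_rot: [0.799, 0.601, 0.0, 0.0]
force: [3.5, -3.0, -5.8]
finger_gap: 0.0224
grasp_force: 49.2
```

```bash
python3 go.py .4584 -.2346 .0533
```

```text
t 13.85 tcp [ 0.4601 -0.2279  0.0675] yaw(y-axis) -0.28201560227235645 tilt [ 0.0004 -0.0003 -1.    ] F [ 3.5169 -2.9531 -5.8409] gap 0.022434465171604745 gf 49.19685022439808 move mm [-6.8712  0.2217 14.1556]
```

>>> {"name": "arm_command", "arguments": {"series": [[0,0,0,-4,0,0,15],[0,0,0,-2.8,0,0,15],[0,0,0,0,0,0,15],[0,0,0,0,0,0,15],[0,0,0,0,0,3,15],[0,0,0,0,0,3,15],[0,0,0,0,0,2,15],[0,0,0,0,0,0,15],[0,0,0,0,0,0,15]]}}

```text
time: 14.75
tcp_pos: [0.4582, -0.2343, 0.0592]
eef_rot: [0.799, 0.601, 0.0, 0.0]
force: [5.4, -3.4, -4.6]
finger_gap: 0.0225
grasp_force: 49.4
```

>>> {"name": "arm_command", "arguments": {"series": [[0,0,0,0,0,2,15],[0,0,0,0,0,2,15],[0,0,0,0,0,1,15],[0,0,0,0,0,1,15],[0,0,0,0,0,0.5,15],[0,0,0,0,0,0,15],[0,0,0,0,0,0,15]]}}

```text
time: 15.45
tcp_pos: [0.4583, -0.2343, 0.0533]
eef_rot: [0.799, 0.601, 0.0, 0.0]
force: [2.9, -1.8, 5.8]
finger_gap: 0.0221
grasp_force: 50.2
```

```bash
python3 go.py .4581 -.2345 .0533; python3 - <<'E'
from h import *
f=grab_frame("wrist");g=grab_frame("side");T=grab_frame("top")
a=cv2.resize(f,(480,360));b=cv2.resize(g[250:340,320:440],(320,240),interpolation=cv2.INTER_CUBIC);t=cv2.resize(T[240:330,310:430],(320,240),interpolation=cv2.INTER_CUBIC)
cv2.imwrite("pics/c8.png",np.hstack([cv2.copyMakeBorder(a,0,120,0,0,0),np.vstack([b,t])])[:,:,::-1])
E
```

```text
t 15.45 tcp [ 0.4583 -0.2343  0.0533] yaw(y-axis) -0.28189522935554406 tilt [ 0.0007 -0.0004 -1.    ] F [ 2.8731 -1.8154  5.7918] gap 0.02214027828850559 gf 50.24663333315402 move mm [-0.2077 -0.1372  0.0334]
```

View pics/c8.png

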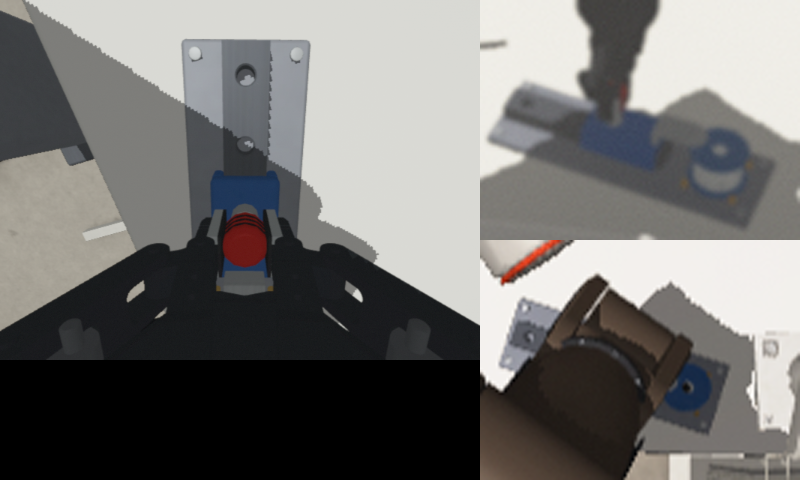

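The wrist view shows the keeper one hole on, with the vacated hole exposed at crop (245,145). The side view shows the reel flat with the blade over its rim. The TCP is back at 53.3 mm and pressing on the stop at +5.8 N, so the pin is home.

```bash
python3 -c "from workcell import *; print(close_job())"
```

```text
the job is handed in; nothing more can be done
None
```

Handed in at about 15.6 s of the 54 s allowed: the reel sits flat in the nest, released; the keeper is one hole on with its blade over the rim; the pin read fully home by tool height and force; the gripper still holds the red knob, and I touched nothing else.

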